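# Index the swivel vise one notch

### The arm

A 6-joint arm with a two-finger parallel gripper is mounted at the origin on the work surface. World frame = base frame: x ahead of the robot, y to its left, z up, the work surface at z = 0. Lengths are in mm, angles in degrees, forces in N, time in s.
With the tool pointing down it reaches from about 300 to 850 mm from the base axis. Payload 4.2 kg.
Tool frame: the origin (TCP) lies at the very end of the fingers, on their centre line; the grasp point (between the pads) lies 19 mm behind it; z points along the fingers, y is the line along which they close (so a half turn about z gives the same grasp; the last joint's range is limited). The gripper opens to 91 mm and grips with 3 to 60 N. Pads are 32 mm wide; open, the fingers measure 118 mm over their backs; the gripper's body (76 mm by 178 mm) begins 60 mm behind the grasp point.
Start: joints at [66.692, 18.312, 89.639, -0, 72.044, -1.146], TCP at [216.909, 532.535, 213.976] pointing down, gripper open.
Joint ranges: [-177.97, 177.97], [-48.28, 115.42], [12.27, 149.76], [-77.06, 257.06], [2.81, 150.46], [-146.56, 146.56]. Speed limits (degrees/s): [147.25, 147.25, 180, 180, 180, 180].

### API

Orientations are given as [roll, pitch, yaw] about the fixed x, y, z axes, in that order (R = Rz(yaw) Ry(pitch) Rx(roll)).
In Python, from workcell import * gives the robot as it stands.
- The arm moves only by the tool move_arm, never from a script. Its argument "motion" is a list of rows, each a list of 3 entries, a list of its own where there are three numbers: the finger opening in mm, from 0 to 91.2, then the shift along the world's x, y, z in units of 25 mm (1.0 is 25 mm), then the turn, a rotation vector about the world's x, y, z in units of 4 degrees (1.0 is 4 degrees). In form: [[grip, [x, y, z], [ax, ay, az]], ...]. A call has 1 to 20 rows; each row shifts and turns the commanded pose from where the row before left it; what a row does not reach is not made up. A row lasts 1/12 s, in which the tool goes at most 41.7 mm and 7.16 degrees, less where a joint would pass 70% of its speed; a pose out of reach is approached as far as the arm can. A call with a number of a shift or a turn outside -1 to 1 is refused whole. A call with a gripper value outside its range is refused whole. The fingers move at their own pace and stop on an object; "grip_force" is the grip in N (left out, the last holds). Time passes only in rows, so rows that do not move let the fingers close. It gives the time, the measured TCP pose, the force, the opening and the grip force at its end, in the units of the state.
- state(): the state, without advancing time (a new reading comes with each control period).
- grab_frame(name): name is "scene" or "top" or "wrist"; returns the picture (480x640x3 uint8, blue, green, red); there is no depth.
- camera_info(name): a dict with "fx", "fy", "cx", "cy" (pixels), "rvec" (rotation vector, rad) and "tvec" (3), from world to camera coordinates, as OpenCV has them. Camera axes: x right, y down, z forward; pixel columns grow to the right and rows downward; lengths in mm; the calibration is good to about 2 mm. A picture is of the moment at which its call begins: read the wrist's pose just before it. camera_info takes no time and is no camera call; for the wrist camera it gives the pose at the moment of the call.
- job_done(): hands the job in; it is judged then, once.
The state is a dict: "time_s": time; "qpos": joint angles; "qvel": joint speeds; "effort": joint torques, N m; "ee_pos": TCP position; "ee_rot": TCP orientation; "force": force on the tool from outside, world axes, zero at the start; "torque": the same for the moment, N m; "gripper_width": finger opening in mm; "gripper_force": force on a finger pad.
Only numpy, scipy, OpenCV 4.12 (cv2) and the standard library are available. Lean on these libraries where they do the work, as an engineer would, in place of code of your own. Each camera call takes 0.05 s, during which the arm holds its last target. There are 200 camera calls.

### The job

Turn the small swivel vise on by one notch: lift its spring pin out by the steel pull knob, swing the locking arm round to the next notch on the side where the open catch tray stands, and let the pin drop fully home there. The notch must be felt for with the pin riding lightly on the plate; do not force the pin sideways against the metal. Leave the vise locked, let go of it, and leave the other things on the bench where they are.

Things in the scene. Friction and masses are not known exactly. Their poses are not given: they have to be found in the camera images.
- stand: Fixed stand of the swivel vise: a dark steel disc 224 mm across and 12 mm thick on the bench, carrying a curved notched steel strip. Origin on the vertical pivot axis, at bench height. Its own -x axis points from the pivot to the home notch, over which the locking arm starts.
- home_notch (a point): Home notch of the strip, a point 95 mm from the pivot at strip-top height (26 mm above the bench). The strip is 24 to 28 mm wide and runs along a 95 mm arc from stop to stop, flat but for steps of 0.5 mm and three 13 mm wide notches: home and one to each side, 34 to 54 degrees (0.59 to 0.94 rad) away. Side notches are set anew each time and not measured: find them by feel.
- swivel (a joint): Turn of the vise head and its locking arm about the pivot, rad: 0 = pin in the home notch (start), positive = arm towards the stand's own +y, negative = towards its -y; stops at +/-1.13. Turning friction about 0.12 N m, and it stays where left.
- boss_top (a point): Top centre of the boss at the end of the locking arm, right under the knob: 28 mm across, top 48 mm above the bench, 95 mm from the pivot. The blue arm, 24 mm wide, top 46 mm above the bench, joins it to the pivot. The vise jaws over the pivot hold a strip of wood, reach 131 mm above the bench and come no nearer than 70 mm to the knob's centre.
- plunger (a joint): Height of the spring pin and its knob above fully home, m: 0 = fully down in a notch, about 0.009 = pin riding on top of the strip, 0.018 = end of travel. The spring pushes down with 7 N at 0 and 12.5 N at 0.018. The pin must be raised by more than 0.0095 to swing free.
- knob_top (a point): Centre of the top face of the pull knob: an upright steel cylinder 26 mm in diameter and 28 mm tall with thin dark rings, on top of the pin at the end of the locking arm, 95 mm from the pivot. Its top is 82 mm and its underside 54 mm above the bench when the pin is home. It moves straight up and down with the pin and swings with the arm.
- pin_tip: Steel index pin, 10 mm in diameter with a round nose, under knob and arm. Its origin is on the pivot axis (not at the pin), at bench height when the pin is home; it rises with the pin and turns with the arm. The pin is 95 mm along its own -x; its nose goes 9 mm below the strip's top when home. More than 30 N of force on it would bend it.
- catch_tray: Loose open aluminium tray 120 x 80 x 28 mm, lying about 200 mm from the pivot to the left or right of the stand; it tells which way to turn. Origin centre of its underside. Not to be moved.
- glue_jar: Bystander: round amber jar 52 mm across, 85 mm tall, on the other side of the stand. Origin centre of its underside.
- wrench: Bystander: steel wrench 160 mm long, lying beyond the stand.
- screwdriver: Bystander: screwdriver 190 mm long with wooden handle, lying between the robot and the stand.
- paint_a: Bystander: brown paint bottle 44 mm across, 90 mm tall, far left.
- paint_b: Bystander: white paint bottle 44 mm across, 90 mm tall, far left.
- offcut: Bystander: wooden block 110 x 45 x 30 mm, far right.

How it is judged:
By the outcome, as a careful person would: the job done as asked, in the order asked, and still so for the second after the job is handed in, with the robot touching nothing.
It also fails if it takes over 64 s, if anything falls off the work surface, if the arm or the gripper's body presses on something with over 40 N, if the wrist force passes 120 N, or if a joint passes its speed limit or range.

## Working session

There is one attempt and no reset: what is moved stays moved. The work goes in short steps, Python scripts to look and compute and a tool call to move; the robot and the scene stay as the last step left them, time stands still between calls to the robot, and variables do not carry over. Pictures are saved under pics/ and viewed, at most 10 in all, crops included, and the job is handed in when it is done.

Besides the shell and the picture viewer there is one more tool, called after "Request:" as name(argument=value, ...), one argument or row to a line, values as JSON. move_arm: Moves the arm, as the interface text tells. Shifts and turns lie within -1 to 1; 1 stands for 25 mm of shift or 4 degrees of turn. Its arguments: {"type":"object","properties":{"motion":{"type":"array","items":{"type":"array"}},"grip_force":{"type":"number"}},"required":["motion"]}

```bash
mkdir -p pics; python3 - <<'E'
from workcell import *
import cv2
s=state();print(s)
for n in("scene","top"):
    print(n,camera_info(n)); cv2.imwrite(f"pics/{n}0.png",grab_frame(n))
E
```

```text
{'time_s': 0.0, 'qpos': array([ 6.66897815e+01,  1.83507956e+01,  8.97050893e+01, -1.04702960e-04,
        7.20441147e+01, -1.14883413e+00]), 'qvel': array([ 0.04228538,  0.00695826,  0.05024601, -0.05968189,  0.09628403,
       -0.06207786]), 'effort': array([ 2.32272010e-03, -4.12469745e+01, -2.31974316e+01,  7.28566409e-02,
        4.56793921e-02, -1.38885666e-04]), 'ee_pos': array([216.72950699, 532.05359724, 213.13768117]), 'ee_rot': array([-1.79900018e+02, -1.90542404e-03,  1.57838646e+02]), 'force': array([ 0.58073917, -0.56884006, -0.37093566]), 'torque': array([-0.00255118,  0.0096738 ,  0.031953  ]), 'gripper_force': 0.0, 'gripper_width': 91.45616270823417}
scene {'fx': 588.3904739913695, 'fy': 588.3904739913695, 'cx': 327.3618584733922, 'cy': 240.87784820919344, 'rvec': array([ 2.27524322,  0.57506551, -0.27219352]), 'tvec': array([-537.66937238, -134.46154845, 1641.10754313])}
top {'fx': 462.21541503225495, 'fy': 462.21541503225495, 'cx': 323.6448555508065, 'cy': 235.85478601966247, 'rvec': array([ 2.22459307, -2.19536673,  0.08313611]), 'tvec': array([ -24.95823333,  607.26784924, 1283.18260589])}
```

View pics/top0.png

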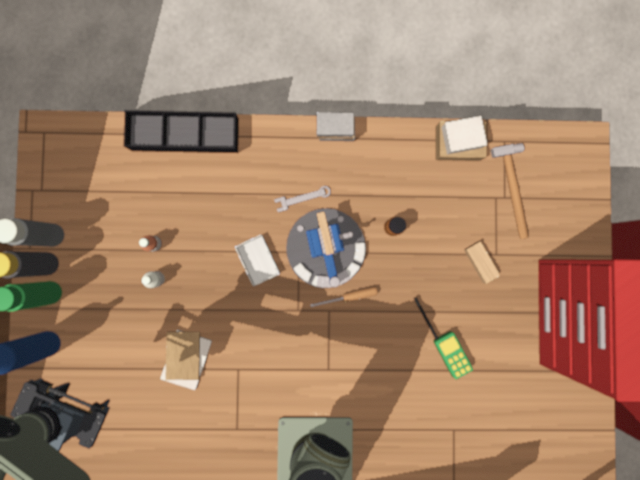

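View pics/scene0.png

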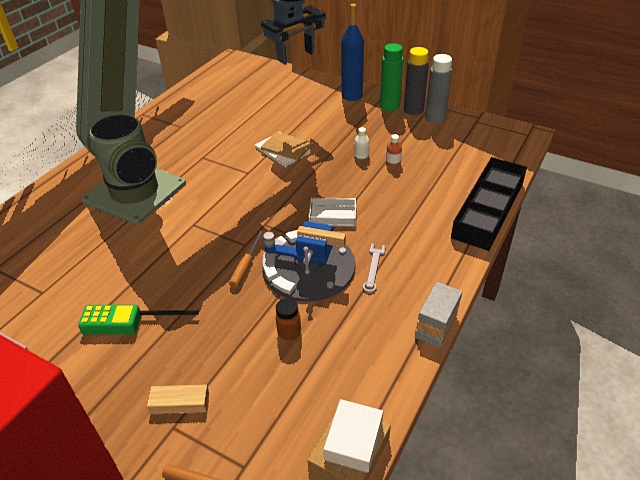

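The top view shows the stand at about (326,247), with the locking arm pointing at the robot and the knob near (332,278). The tray is at (257,259), on the left (+y), and the jar at (396,226) is on the right. Next I'll zoom in on both views.

```bash
cat > h.py <<'E'
import cv2,numpy as np
def ray(c,u,v):
    R=cv2.Rodrigues(np.array(c["rvec"]))[0];t=np.array(c["tvec"])
    return -R.T@t, R.T@np.array([(u-c["cx"])/c["fx"],(v-c["cy"])/c["fy"],1])
def onz(c,u,v,z):
    o,d=ray(c,u,v);return o+d*(z-o[2])/d[2]
def proj(c,P):
    return cv2.projectPoints(np.array([P],float),np.array(c["rvec"]),np.array(c["tvec"]),np.array([[c["fx"],0,c["cx"]],[0,c["fy"],c["cy"]],[0,0,1]]),None)[0].ravel()
E
python3 - <<'E'
from workcell import *
from h import *
a=cv2.imread("pics/top0.png")[200:300,270:380];b=cv2.imread("pics/scene0.png")[215:305,255:365]
a=cv2.resize(a,None,fx=3.6,fy=3.6,interpolation=2);b=cv2.resize(b,(396,360),interpolation=2)
cv2.imwrite("pics/crop0.png",np.hstack([a[:360],b]))
c=camera_info("top")
for n,u,v,z in(("disc",326,247,12),("knob",332,277,82),("tray",257,259,28)):print(n,onz(c,u,v,z))
E
```

```text
disc [576.4053689  -24.02261133  12.        ]
knob [495.3217995 -38.6828701  82.       ]
tray [540.34450967 166.78468595  28.        ]
```

View pics/crop0.png

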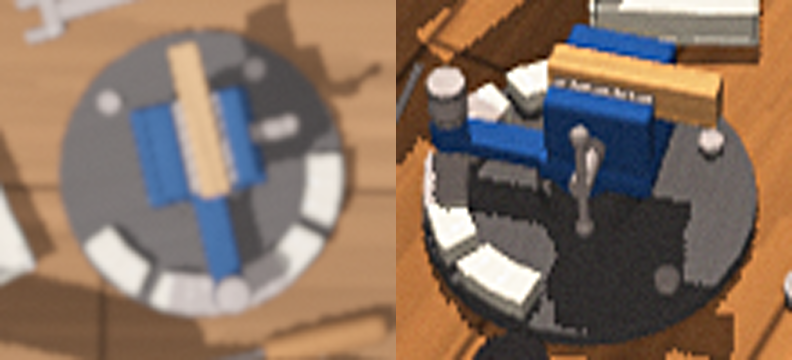

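```bash
python3 - <<'E'
from workcell import *
from h import *
c=camera_info("top");s=camera_info("scene")
o1,d1=ray(c,334.4,281.1);o2,d2=ray(s,268.9,235.5)
k=np.linalg.lstsq(np.c_[d1,-d2],o2-o1,rcond=None)[0]
print("tri",o1+d1*k[0],o2+d2*k[1])
print("top82",onz(c,334.4,281.1,82),"scene82",onz(s,268.9,235.5,82))
P=onz(c,326.4,247.9,12);print("disc",P)
u=lambda x,y:onz(c,270+x/3.6,200+y/3.6,26)
for x,y in((150,285),(312,235)):
    q=u(x,y)-P;print(q,np.hypot(q[0],q[1]),np.degrees(np.arctan2(q[1],-q[0])))
q=onz(c,334.4,281.1,82)-P;print(np.hypot(q[0],q[1]),np.degrees(np.arctan2(q[1],-q[0])))
# disc by dark-pixel ellipse in the top view
g=cv2.imread("pics/top0.png").astype(int);m=((g.max(2)-g.min(2)<25)|(g[...,0]>g[...,2]+30))
m=m.astype(np.uint8);m[:195]=0;m[300:]=0;m[:,:283]=0;m[:,372:]=0
cs=max(cv2.findContours(m,0,2)[0],key=cv2.contourArea);e=cv2.fitEllipse(cv2.convexHull(cs));print(e,onz(c,*e[0],12))
E
```

```text
tri [484.65398865 -45.07677397  84.02767172] [484.14730788 -45.41742115  84.06989278]
top82 [484.55472391 -45.18044399  82.        ] scene82 [482.77552856 -43.63357801  82.        ]
disc [573.8898531  -25.17898224  12.        ]
[-87.44752386  40.22849144  14.        ] 96.25695275200448 24.703852698185088
[-47.53159243 -84.35382162  14.        ] 96.8236515567119 -60.59966143969521
91.54683926750516 -12.61996949577602
((325.6855163574219, 247.7889862060547), (77.97395324707031, 78.57585906982422), 19.607601165771484) [574.17546593 -23.16534468  12.        ]
```

Request:
move_arm(
  motion=[
    [60,[0.41,-0.888,0],[0,0,0.433]],
    [60,[0.41,-0.888,0],[0,0,0.433]],
    [60,[0.41,-0.888,0],[0,0,0.433]],
    [60,[0.41,-0.888,0],[0,0,0.433]],
    [60,[0.41,-0.888,0],[0,0,0.433]],
    [60,[0.41,-0.888,0],[0,0,0.433]],
    [60,[0.41,-0.888,0],[0,0,0.433]],
    [60,[0.41,-0.888,0],[0,0,0.433]],
    [60,[0.41,-0.888,0],[0,0,0.433]],
    [60,[0.41,-0.888,0],[0,0,0.433]],
    [60,[0.41,-0.888,0],[0,0,0.433]],
    [60,[0.41,-0.888,0],[0,0,0.433]],
    [60,[0.41,-0.888,0],[0,0,0.433]],
    [60,[0.41,-0.888,0],[0,0,0.433]],
    [60,[0.41,-0.888,0],[0,0,0.433]],
    [60,[0.41,-0.888,0],[0,0,0.433]],
    [60,[0.41,-0.888,0],[0,0,0.433]],
    [60,[0.41,-0.888,0],[0,0,0.433]],
    [60,[0.41,-0.888,0],[0,0,0.433]],
    [60,[0.41,-0.888,0],[0,0,0.433]],
  ],
)

```text
time_s: 1.77
ee_pos: [422.0, 87.3, 213.7]
ee_rot: [180.0, -0.0, -167.4]
force: [0.3, 0.7, 0.4]
gripper_width: 60.0
gripper_force: 0.0
```

Request:
move_arm(
  motion=[
    [60,[0.41,-0.888,-0.3],[0,0,0]],
    [60,[0.41,-0.888,-0.3],[0,0,0]],
    [60,[0.41,-0.888,-0.3],[0,0,0]],
    [60,[0.41,-0.888,-0.3],[0,0,0]],
    [60,[0.41,-0.888,-0.3],[0,0,0]],
    [60,[0.41,-0.888,-0.3],[0,0,0]],
    [60,[0,0,0],[0,0,0]],
    [60,[0,0,0],[0,0,0]],
    [60,[0,0,0],[0,0,0]],
  ],
)

```text
time_s: 2.52
ee_pos: [482.9, -44.3, 168.8]
ee_rot: [180.0, -0.1, -167.5]
force: [0.4, -0.2, -0.4]
gripper_width: 60.1
gripper_force: 0.0
```

```bash
python3 - <<'E'
from workcell import *
from h import *
s=state();print(s["ee_pos"],s["ee_rot"],s["qpos"],s["force"])
c=camera_info("wrist");print(c);cv2.imwrite("pics/w1.png",grab_frame("wrist"))
for n,P in(("knob",(483.5,-44.5,82)),("pivot",(575.5,-24,12))):print(n,proj(c,P))
E
```

```text
[482.9407975  -44.31984838 168.769295  ] [ 1.79950641e+02 -5.08136198e-02 -1.67543766e+02] [-6.62295789e+00  1.23348596e+01  1.05022247e+02  3.38012519e-02
  6.27070542e+01 -1.09094686e+02] [ 0.39577642 -0.15579381 -0.43069869]
{'fx': 384.5594202447311, 'fy': 384.5594202447311, 'cx': 321.62962227497906, 'cy': 234.21876925245442, 'rvec': array([-1.83733221, -2.28633327, -0.34850038]), 'tvec': array([ 146.61539188, -460.59873573,  212.98407951])}
knob [320.37441786 241.9686976 ]
pivot [320.84639809 312.48870996]
```

View pics/w1.png

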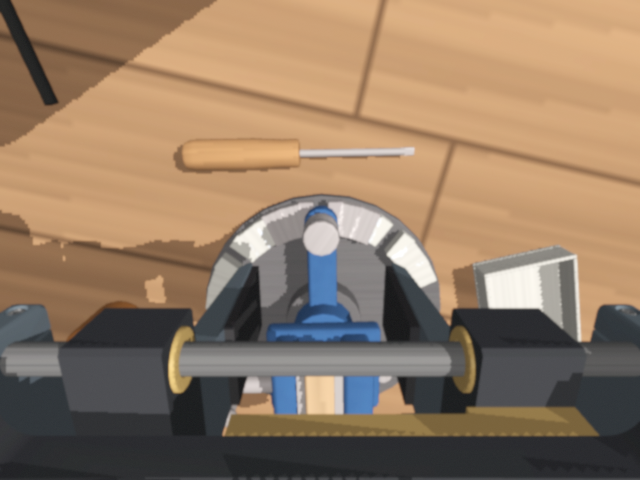

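The wrist view shows the knob top at (321,238), which is within about 2 mm of my estimate. The gap in the strip on the tray side is near (398,235). Next I'll descend and grasp.

Request:
move_arm(
  motion=[
    [60,[0,0,-0.75],[0,0,0]],
    [60,[0,0,-0.75],[0,0,0]],
    [60,[0,0,-0.75],[0,0,0]],
    [60,[0,0,-0.75],[0,0,0]],
    [60,[0,0,-0.75],[0,0,0]],
    [60,[0,0,-0.5],[0,0,0]],
    [60,[0,0,-0.3],[0,0,0]],
    [60,[0,0,0],[0,0,0]],
    [60,[0,0,0],[0,0,0]],
    [40,[0,0,0],[0,0,0]],
    [32,[0,0,0],[0,0,0]],
    [32,[0,0,0],[0,0,0]],
  ],
  grip_force=10,
)

```text
time_s: 3.57
ee_pos: [484.0, -44.7, 56.1]
ee_rot: [-180.0, 0.1, -167.5]
force: [0.3, -0.0, -0.5]
gripper_width: 43.0
gripper_force: 0.0
```

Request:
move_arm(
  motion=[
    [20,[0,0,0],[0,0,0]],
    [20,[0,0,0],[0,0,0]],
    [20,[0,0,0],[0,0,0]],
    [20,[0,0,0],[0,0,0]],
    [20,[0,0,0],[0,0,0]],
  ],
  grip_force=10,
)

```text
time_s: 3.98
ee_pos: [483.5, -44.8, 55.4]
ee_rot: [-180.0, 0.0, -167.5]
force: [-0.8, -0.5, 2.5]
gripper_width: 25.6
gripper_force: 10.0
```

Request:
move_arm(
  motion=[
    [15,[0,0,0],[0,0,0]],
    [15,[0,0,0],[0,0,0]],
    [15,[0,0,0],[0,0,0]],
    [15,[0,0,0.08],[0,0,0]],
    [15,[0,0,0.08],[0,0,0]],
    [15,[0,0,0.08],[0,0,0]],
    [15,[0,0,0],[0,0,0]],
    [15,[0,0,0],[0,0,0]],
  ],
  grip_force=45,
)

```text
time_s: 4.65
ee_pos: [483.6, -44.7, 60.8]
ee_rot: [180.0, 0.0, -167.5]
force: [3.7, -1.0, -9.4]
gripper_width: 25.0
gripper_force: 45.0
```

Request:
move_arm(
  motion=[
    [15,[0,0,0.1],[0,0,0]],
    [15,[0,0,0.1],[0,0,0]],
    [15,[0,0,0.1],[0,0,0]],
    [15,[0,0,0],[0,0,0]],
    [15,[0,0,0],[0,0,0]],
    [15,[0,0,0],[0,0,0]],
  ],
)

```text
time_s: 5.15
ee_pos: [483.5, -44.6, 68.7]
ee_rot: [180.0, 0.0, -167.5]
force: [3.7, -0.4, -12.9]
gripper_width: 24.9
gripper_force: 45.0
```

```bash
python3 - <<'E'
from workcell import *
s=state();print(s["ee_pos"],s["force"],s["torque"],s["gripper_width"])
import numpy as np
# swing plan: pivot, radius, steps of 2deg
P=np.array([575.5,-24.]);r=95
f=lambda a:P+r*np.array([-np.cos(np.radians(a)),np.sin(np.radians(a))])
for a in range(0,48,2):
    d=f(-12.5+a+2)-f(-12.5+a);print(a,np.round(d/25,3))
E
```

```text
[483.525971   -44.63360724  68.67433503] [  3.73571743  -0.38067038 -12.90297759] [-0.04720173 -0.84290446 -0.0351505 ] 24.886965878480197
0 [-0.026  0.13 ]
2 [-0.022  0.131]
4 [-0.017  0.132]
6 [-0.013  0.132]
8 [-0.008  0.132]
10 [-0.003  0.133]
12 [0.001 0.133]
14 [0.006 0.133]
16 [0.01  0.132]
18 [0.015 0.132]
20 [0.02  0.131]
22 [0.024 0.13 ]
24 [0.029 0.129]
26 [0.033 0.128]
28 [0.038 0.127]
30 [0.042 0.126]
32 [0.046 0.124]
34 [0.051 0.123]
36 [0.055 0.121]
38 [0.059 0.119]
40 [0.063 0.117]
42 [0.067 0.114]
44 [0.071 0.112]
46 [0.075 0.109]
```

Request:
move_arm(
  motion=[
    [15,[-0.026,0.13,0],[0,0,-0.5]],
    [15,[-0.022,0.131,0],[0,0,-0.5]],
    [15,[-0.017,0.132,0],[0,0,-0.5]],
    [15,[-0.013,0.132,0],[0,0,-0.5]],
    [15,[-0.008,0.132,0],[0,0,-0.5]],
    [15,[0,0,0],[0,0,0]],
    [15,[0,0,0],[0,0,0]],
  ],
)

```text
time_s: 5.73
ee_pos: [481.1, -28.2, 68.6]
ee_rot: [180.0, -0.0, -177.5]
force: [4.0, -1.5, -12.0]
gripper_width: 24.9
gripper_force: 45.0
```

Request:
move_arm(
  motion=[
    [15,[-0.003,0.133,0],[0,0,-0.5]],
    [15,[0.001,0.133,0],[0,0,-0.5]],
    [15,[0.006,0.133,0],[0,0,-0.5]],
    [15,[0.01,0.132,0],[0,0,-0.5]],
    [15,[0.015,0.132,0],[0,0,-0.5]],
    [15,[0.02,0.131,0],[0,0,-0.5]],
    [15,[0.024,0.13,0],[0,0,-0.5]],
    [15,[0.029,0.129,0],[0,0,-0.5]],
    [15,[0,0,0],[0,0,0]],
    [15,[0,0,0],[0,0,0]],
    [15,[0,0,0],[0,0,0]],
  ],
)

```text
time_s: 6.65
ee_pos: [483.2, -2.1, 68.5]
ee_rot: [-180.0, -0.1, 166.5]
force: [2.3, -2.0, -11.6]
gripper_width: 24.9
gripper_force: 45.0
```

Request:
move_arm(
  motion=[
    [15,[0,0,-0.04],[0,0,0]],
    [15,[0,0,-0.04],[0,0,0]],
    [15,[0,0,-0.04],[0,0,0]],
    [15,[0,0,0],[0,0,0]],
    [15,[0,0,0],[0,0,0]],
  ],
)

```text
time_s: 7.07
ee_pos: [483.2, -2.1, 65.5]
ee_rot: [-180.0, -0.1, 166.5]
force: [0.0, -3.2, -11.1]
gripper_width: 25.1
gripper_force: 45.0
```

Request:
move_arm(
  motion=[
    [15,[0,0,-0.03],[0,0,0]],
    [15,[0,0,0],[0,0,0]],
    [15,[0,0,0],[0,0,0]],
  ],
)

```text
time_s: 7.32
ee_pos: [483.3, -2.1, 64.9]
ee_rot: [-180.0, -0.1, 166.5]
force: [0.4, -3.3, -10.2]
gripper_width: 24.8
gripper_force: 45.0
```

Request:
move_arm(
  motion=[
    [15,[0,0,-0.02],[0,0,0]],
    [15,[0,0,0],[0,0,0]],
    [15,[0,0,0],[0,0,0]],
  ],
)

```text
time_s: 7.57
ee_pos: [483.3, -2.1, 64.6]
ee_rot: [-180.0, -0.1, 166.5]
force: [-2.1, -4.3, -5.9]
gripper_width: 25.3
gripper_force: 45.0
```

Request:
move_arm(
  motion=[
    [15,[0,0,-0.02],[0,0,0]],
    [15,[0,0,0],[0,0,0]],
    [15,[0,0,0],[0,0,0]],
  ],
)

```text
time_s: 7.82
ee_pos: [483.3, -2.0, 64.5]
ee_rot: [-180.0, -0.0, 166.5]
force: [-3.4, -4.6, -2.1]
gripper_width: 24.7
gripper_force: 45.0
```

Request:
move_arm(
  motion=[
    [15,[0,0,0.012],[0,0,0]],
    [15,[0.016,0.064,0],[0,0,-0.25]],
    [15,[0.017,0.064,0],[0,0,-0.25]],
    [15,[0,0,0],[0,0,0]],
    [15,[0,0,0],[0,0,0]],
  ],
)

```text
time_s: 8.23
ee_pos: [484.2, 1.7, 64.2]
ee_rot: [180.0, -0.1, 164.4]
force: [-3.1, -1.7, -6.5]
gripper_width: 25.4
gripper_force: 45.0
```

Request:
move_arm(
  motion=[
    [15,[0.0185,0.0635,0],[0,0,-0.25]],
    [15,[0,0,0],[0,0,0]],
  ],
)

```text
time_s: 8.4
ee_pos: [484.7, 3.1, 64.2]
ee_rot: [180.0, -0.1, 163.4]
force: [-2.6, -2.3, -6.2]
gripper_width: 25.2
gripper_force: 45.0
```

Request:
move_arm(
  motion=[
    [15,[0.0195,0.0635,0],[0,0,-0.25]],
    [15,[0,0,0],[0,0,0]],
  ],
)

```text
time_s: 8.57
ee_pos: [485.1, 4.6, 64.1]
ee_rot: [-180.0, -0.1, 162.5]
force: [-2.3, -2.4, -5.5]
gripper_width: 24.9
gripper_force: 45.0
```

Request:
move_arm(
  motion=[
    [15,[0.0205,0.063,0],[0,0,-0.25]],
    [15,[0,0,0],[0,0,0]],
  ],
)

```text
time_s: 8.73
ee_pos: [485.6, 6.3, 64.1]
ee_rot: [180.0, -0.1, 161.4]
force: [-3.4, -1.9, -5.9]
gripper_width: 24.9
gripper_force: 45.0
```

Request:
move_arm(
  motion=[
    [15,[0.0215,0.063,0],[0,0,-0.25]],
    [15,[0,0,0],[0,0,0]],
  ],
)

```text
time_s: 8.9
ee_pos: [486.1, 7.8, 64.1]
ee_rot: [-180.0, -0.1, 160.4]
force: [-3.9, -2.2, -5.8]
gripper_width: 25.3
gripper_force: 45.0
```

Request:
move_arm(
  motion=[
    [15,[0.0225,0.062,0],[0,0,-0.25]],
    [15,[0,0,0],[0,0,0]],
  ],
)

```text
time_s: 9.07
ee_pos: [486.7, 9.5, 64.0]
ee_rot: [180.0, -0.1, 159.4]
force: [-3.7, -1.8, -6.9]
gripper_width: 25.3
gripper_force: 45.0
```

Request:
move_arm(
  motion=[
    [15,[0.0235,0.062,0],[0,0,-0.25]],
    [15,[0,0,0],[0,0,0]],
  ],
)

```text
time_s: 9.23
ee_pos: [487.3, 10.9, 63.9]
ee_rot: [-180.0, -0.1, 158.5]
force: [-2.8, -3.0, -9.4]
gripper_width: 25.0
gripper_force: 45.0
```

Request:
move_arm(
  motion=[
    [15,[0.0245,0.062,0],[0,0,-0.25]],
    [15,[0,0,0],[0,0,0]],
    [15,[0,0,0],[0,0,0]],
  ],
)

```text
time_s: 9.48
ee_pos: [487.9, 12.4, 63.9]
ee_rot: [-180.0, -0.1, 157.5]
force: [-4.0, -2.5, -10.0]
gripper_width: 25.4
gripper_force: 45.0
```

Request:
move_arm(
  motion=[
    [15,[0.0255,0.0615,0],[0,0,-0.25]],
    [15,[0,0,0],[0,0,0]],
    [15,[0,0,0],[0,0,0]],
  ],
)

```text
time_s: 9.73
ee_pos: [488.5, 13.9, 64.0]
ee_rot: [-180.0, -0.1, 156.5]
force: [-4.2, -2.3, -10.3]
gripper_width: 25.0
gripper_force: 45.0
```

Request:
move_arm(
  motion=[
    [15,[0,0,-0.02],[0,0,0]],
    [15,[0,0,0],[0,0,0]],
    [15,[0,0,0],[0,0,0]],
  ],
)

```text
time_s: 9.98
ee_pos: [488.5, 13.9, 63.6]
ee_rot: [-180.0, -0.1, 156.5]
force: [-4.8, -1.7, -10.1]
gripper_width: 25.2
gripper_force: 45.0
```

Request:
move_arm(
  motion=[
    [15,[0,0,-0.02],[0,0,0]],
    [15,[0,0,0],[0,0,0]],
    [15,[0,0,0],[0,0,0]],
  ],
)

```text
time_s: 10.23
ee_pos: [488.5, 13.9, 63.2]
ee_rot: [-180.0, -0.1, 156.5]
force: [-5.8, -1.3, -10.0]
gripper_width: 24.8
gripper_force: 45.0
```

Request:
move_arm(
  motion=[
    [15,[0,0,-0.02],[0,0,0]],
    [15,[0,0,0],[0,0,0]],
    [15,[0,0,0],[0,0,0]],
  ],
)

```text
time_s: 10.48
ee_pos: [488.5, 13.9, 62.7]
ee_rot: [-180.0, -0.1, 156.5]
force: [-4.7, -1.0, -11.0]
gripper_width: 24.9
gripper_force: 45.0
```

Request:
move_arm(
  motion=[
    [15,[0.0265,0.0605,0],[0,0,-0.25]],
    [15,[0,0,0],[0,0,0]],
    [15,[0,0,0],[0,0,0]],
  ],
)

```text
time_s: 10.73
ee_pos: [489.2, 15.4, 62.6]
ee_rot: [-180.0, -0.1, 155.5]
force: [-4.8, -1.5, -9.8]
gripper_width: 24.9
gripper_force: 45.0
```

Request:
move_arm(
  motion=[
    [15,[0.0135,0.03,0],[0,0,-0.125]],
    [15,[0,0,0],[0,0,0]],
    [15,[0,0,0],[0,0,0]],
  ],
)

```text
time_s: 10.98
ee_pos: [489.5, 16.1, 62.7]
ee_rot: [-180.0, -0.1, 155.0]
force: [-4.9, -2.7, -10.5]
gripper_width: 25.0
gripper_force: 45.0
```

Request:
move_arm(
  motion=[
    [15,[0,0,-0.03],[0,0,0]],
    [15,[0,0,-0.03],[0,0,0]],
    [15,[0,0,0],[0,0,0]],
    [15,[0,0,0],[0,0,0]],
  ],
)

```text
time_s: 11.32
ee_pos: [489.5, 16.1, 61.2]
ee_rot: [-180.0, -0.1, 155.0]
force: [-4.4, -1.2, -9.9]
gripper_width: 24.9
gripper_force: 45.0
```

Request:
move_arm(
  motion=[
    [15,[0,0,-0.03],[0,0,0]],
    [15,[0,0,-0.03],[0,0,0]],
    [15,[0,0,0],[0,0,0]],
    [15,[0,0,0],[0,0,0]],
  ],
)

```text
time_s: 11.65
ee_pos: [489.5, 16.1, 59.7]
ee_rot: [-180.0, -0.1, 155.0]
force: [-5.0, -2.1, -9.6]
gripper_width: 24.8
gripper_force: 45.0
```

Request:
move_arm(
  motion=[
    [15,[0,0,-0.03],[0,0,0]],
    [15,[0,0,-0.03],[0,0,0]],
    [15,[0,0,0],[0,0,0]],
    [15,[0,0,0],[0,0,0]],
  ],
)

```text
time_s: 11.98
ee_pos: [489.4, 16.1, 58.3]
ee_rot: [-180.0, -0.1, 155.0]
force: [-5.8, -2.7, -8.4]
gripper_width: 25.1
gripper_force: 45.0
```

Request:
move_arm(
  motion=[
    [15,[0,0,-0.03],[0,0,0]],
    [15,[0,0,-0.03],[0,0,0]],
    [15,[0,0,0],[0,0,0]],
    [15,[0,0,0],[0,0,0]],
  ],
)

```text
time_s: 12.32
ee_pos: [489.5, 16.1, 56.8]
ee_rot: [-180.0, -0.1, 155.0]
force: [-5.6, -1.7, -8.5]
gripper_width: 24.9
gripper_force: 45.0
```

Request:
move_arm(
  motion=[
    [15,[0,0,-0.03],[0,0,0]],
    [15,[0,0,-0.02],[0,0,0]],
    [15,[0,0,0],[0,0,0]],
    [15,[0,0,0],[0,0,0]],
  ],
)

```text
time_s: 12.65
ee_pos: [489.4, 16.1, 55.7]
ee_rot: [-180.0, -0.1, 155.0]
force: [-6.2, -1.2, -8.3]
gripper_width: 25.0
gripper_force: 45.0
```

Request:
move_arm(
  motion=[
    [15,[0,0,-0.02],[0,0,0]],
    [15,[0,0,0],[0,0,0]],
    [15,[0,0,0],[0,0,0]],
  ],
)

```text
time_s: 12.9
ee_pos: [489.5, 16.1, 55.7]
ee_rot: [-180.0, -0.1, 155.0]
force: [-6.6, -2.6, -4.5]
gripper_width: 24.8
gripper_force: 45.0
```

Request:
move_arm(
  motion=[
    [15,[0,0,0],[0,0,0]],
    [15,[0,0,0],[0,0,0]],
    [15,[0,0,0],[0,0,0]],
  ],
  grip_force=8,
)

```text
time_s: 13.15
ee_pos: [490.1, 16.7, 55.9]
ee_rot: [179.9, -0.0, 155.0]
force: [-6.1, 1.3, -3.4]
gripper_width: 25.2
gripper_force: 8.0
```

Request:
move_arm(
  motion=[
    [35,[0,0,0],[0,0,0]],
    [50,[0,0,0],[0,0,0]],
    [60,[0,0,0],[0,0,0]],
    [60,[0,0,0],[0,0,0]],
    [60,[0,0,0],[0,0,0]],
    [60,[0,0,0],[0,0,0]],
    [60,[0,0,0.2],[0,0,0]],
    [60,[0,0,0.4],[0,0,0]],
    [60,[0,0,0.8],[0,0,0]],
    [60,[0,0,1],[0,0,0]],
    [60,[0,0,1],[0,0,0]],
    [60,[0,0,1],[0,0,0]],
    [60,[0,0,1],[0,0,0]],
    [60,[0,0,0],[0,0,0]],
    [60,[0,0,0],[0,0,0]],
  ],
)

```text
time_s: 14.4
ee_pos: [490.9, 16.1, 191.6]
ee_rot: [179.9, 0.2, 155.0]
force: [0.6, 0.1, -0.5]
gripper_width: 60.2
gripper_force: 0.0
```

```bash
python3 - <<'E'
from workcell import *
from h import *
print(state()["ee_pos"],state()["force"])
b=grab_frame("scene");w=grab_frame("wrist");cw=camera_info("wrist");cs=camera_info("scene")
cv2.imwrite("pics/s2.png",np.hstack([cv2.resize(b[205:305,255:365],(440,400),interpolation=2),w[100:400,180:460]if 0 else cv2.resize(w[80:400,180:460],(350,400))]))
a=np.radians(-12.5+37.5)
for h in(82,91):
    P=(575.5-95*np.cos(a),-24+95*np.sin(a),h);print(h,proj(cw,P),proj(cs,P))
E
```

```text
[490.90229341  16.06906906 191.56772064] [ 0.63279159  0.06654612 -0.4862453 ]
82 [321.99471911 233.10905478] [284.71823958 221.37944151]
91 [322.00034904 236.70386785] [284.46016788 218.5759621 ]
```

View pics/s2.png

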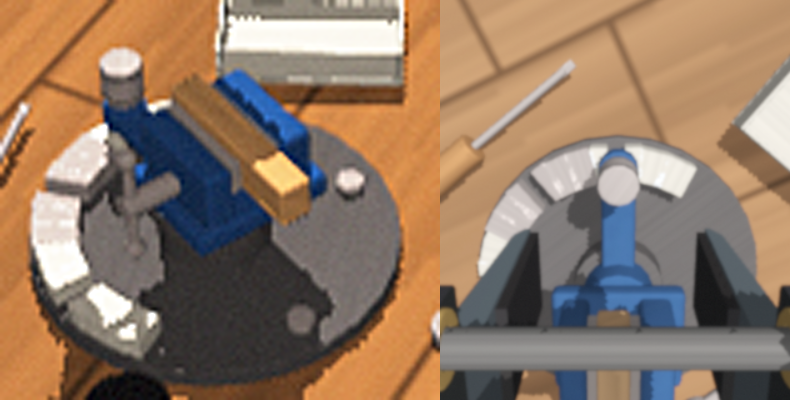

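The knob top is at about (285,220.5) in the scene view. I predicted 221.4 with the pin home and 218.6 with it riding on the strip, so the pin is down. The arm is on the tray side, the gripper is clear, and the tray, jar and screwdriver look untouched.

```bash
python3 -c "
from workcell import *
print(job_done())"
```

```text
the job is handed in; nothing more can be done
None
```

The vise is turned one notch towards the tray (about 37°, found by feel), the pin is fully home, the knob is released with the gripper clear, and the job is handed in at about 14.5 s.

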